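# Lock the keyhole drilling template onto the fixture stud

### The arm

A 6-joint arm with a two-finger parallel gripper is mounted at the origin on a cart in front of the work surface, level with it; the furniture and walls round the work are solid. World frame = base frame: x ahead of the robot, y to its left, z up, the work surface at z = 0. Lengths are in mm, angles in rad, forces in N, time in s.
With the tool pointing down it reaches from about 400 to 925 mm from the base axis. Payload 12.5 kg.
Tool frame: the origin (TCP) lies midway between the tips of the shut fingers; the grasp point (between the pads) lies 19 mm behind it; z points along the fingers, y is the line along which they close (so a half turn about z gives the same grasp; the last joint's range is limited). The gripper opens to 95 mm and grips with 3 to 60 N. Pads are 20 mm wide; open, the fingers measure 119 mm over their backs; the gripper's body (75 mm by 180 mm) begins 59 mm behind the grasp point.
Start: joints at [-0.106, 0.491, 1.559, -0, 1.092, -0.106], TCP at [625.017, 0.021, 214.661] pointing down, gripper open.
Joint ranges: [-3.1, 3.1], [-0.84, 2.19], [0.05, 2.79], [-1.13, 4.28], [0.06, 2.93], [-2.69, 2.69]. Speed limits (rad/s): [2.22, 2.22, 2.79, 3.14, 3.14, 3.14].

### API

Orientations are given as [roll, pitch, yaw] about the fixed x, y, z axes, in that order (R = Rz(yaw) Ry(pitch) Rx(roll)).
In Python, from cell import env gives the robot as it stands.
- The arm moves only by the tool arm_command, never from a script. Its argument "targets" is a list of rows, each a list of 5 numbers: the shift along the tool's x, y, z in mm, then the turn about the tool's z in degrees, then the opening, from 0 (shut) to 1 (fully open). In form: [[tx, ty, tz, roll, fingers], ...]. A call has 1 to 5 rows; each row is the pose to reach, as a shift and turn from the pose commanded when the call began, along the tool's axes at that moment; what a row does not reach only later rows make up. A row lasts 1/10 s, in which the tool goes at most 50 mm and 8.59 degrees, less where a joint would pass 70% of its speed; a pose out of reach is approached as far as the arm can. A call with a gripper value outside its range is refused whole. The fingers move at their own pace and stop on an object; the grip force is fixed at half the most. Time passes only in rows, so rows that repeat a pose let the fingers close. It gives the time, the measured TCP pose, the force, the opening and the grip force at its end, in the units of the state.
- env.state(): the state, without advancing time (a new reading comes with each control period).
- env.read_camera(name): name is "scene" or "side" or "wrist"; returns a dict with "frame" (420x560x3 uint8, red, green, blue), "vertical_fov" (degrees; the focal length in pixels is half the picture's height over the tangent of half this angle, whatever the lens; pixels are square), "cx", "cy" (the principal point, pixels), "world_from_camera" (4x4, takes a point from camera to world coordinates); the wrist camera has in their place "hand_eye" (4x4, takes a point from camera to tool coordinates, whose origin is the TCP and whose axes are the flange's). Camera axes: x right, y down, z forward; pixel columns grow to the right and rows downward; lengths in mm; the calibration is good to about 2 mm. A picture is of the moment at which its call begins: read the wrist's pose just before it. There is no depth.
- env.job_done(): hands the job in; it is judged then, once.
The state is a dict: "t": time; "joints": joint angles; "qvel": joint speeds; "tau": joint torques, N m; "eef_pos": TCP position; "tcp_rot": TCP orientation; "ft_force": force on the tool from outside, world axes, zero at the start; "moment": the same for the moment, N m; "opening": opening from 0.0 (shut) to 1.0 (fully open); "grip_force": force on a finger pad.
Only numpy, scipy, OpenCV 4.12 (cv2) and the standard library are available. Lean on these libraries where they do the work, as an engineer would, in place of code of your own. Each camera call takes 0.05 s, during which the arm holds its last target. There are 200 camera calls.

### The job

Mount the drilling template with the keyhole cut-out (orange grip) on the grey fixture: lay it along the base, grip over the long end of the base, with the wide end of the keyhole over the mushroom-headed stud and flat on the base, then slide it fully home along the slot so that it is locked under the stud head. Let go, and leave the blue-gripped plate, which has no slot, where it is.

Things in the scene. Friction and masses are not known exactly. Their poses are not given: they have to be found in the camera images.
- keyhole_plate: Dark steel plate, ORANGE 24 x 24 mm upright grip post (top 58 mm above underside). 90 mm wide (y), 8 thick, 0.4 kg, x = -70 to +133 mm. Origin: underside, below the post's centre (the balance point); z up. Keyhole right through: octagonal wide end 54 mm across, centred at x = +60, y = 0, then towards +x a slot 24 mm wide, closed squarely at x = +115.
- slot_seat (a point): Point on the keyhole plate's underside at its x = +110 mm, y = 0, near the closed end of the slot: where the stud axis stands when the plate is fully home (plate's x along the fixture's x, plate origin at fixture x = -110 mm). Axes as the plate's.
- fixture: Grey base fixed to the bench, 110 mm wide (y), 20 high, x = -150 (long end, roughly nearest the robot) to +60 mm, with a steel mushroom stud. Origin: on the stud axis at bench level; z up. Stud neck 10 mm diameter, z = 20 to 36 mm; head 34 mm diameter, z = 36 to 44. Wide end over the stud: plate origin at fixture x = -60; then slide 50 mm towards fixture -x to lock.
- blank_plate: Bystander: like the keyhole plate in size, frame and post, but with a BLUE grip post and only a 54 mm opening, no slot. Lies beside the keyhole plate; either may be on the left. Not to be moved.

How it is judged (in metres and radians):
On the way:
1. the wide end of the keyhole is down over the stud head (x of slot_seat in the frame of fixture between 0.028 and 0.072 m and z of slot_seat in the frame of fixture below 0.031 m and y of slot_seat in the frame of fixture between -0.025 and 0.025 m), for 0.04 s.
At the end, for the whole second after the job is handed in: The keyhole plate lies flat on the base (within 6 mm and 0.1 rad), grip over the long end of the base, its length along the base within 15 degrees, the closed end of its slot within 15 mm of fully home against the stud neck, at rest (horizontal distance between slot_seat and fixture below 0.015 m and z of slot_seat in the frame of fixture below 0.026 m and x of keyhole_plate in the frame of fixture below -0.08 m and angle between the x axis of keyhole_plate and the x axis of fixture, either way round below 0.26 rad and angle between keyhole_plate's own z axis and vertical below 0.1 rad and linear speed of keyhole_plate below 0.02 m/s); the robot touches nothing.
It fails at once if the blue-gripped plate was moved more than 30 mm (distance of blank_plate from where it was at the start of the episode above 0.03 m).
It also fails if it takes over 38 s, if anything falls off the work surface, if the arm or the gripper's body presses on something with over 40 N, if the wrist force passes 120 N, or if a joint passes its speed limit or range.

## Working session

There is one attempt and no reset: what is moved stays moved. The work goes in short steps, Python scripts to look and compute and a tool call to move; the robot and the scene stay as the last step left them, time stands still between calls to the robot, and variables do not carry over. Pictures are saved under pics/ and viewed, at most 10 in all, crops included, and the job is handed in when it is done.

Besides the shell and the picture viewer there is one more tool, called by a JSON object that holds its "op" and its "data", one argument or row to a line. arm_command: Moves the arm, as the interface text tells. Its arguments: {"type":"object","properties":{"targets":{"type":"array","items":{"type":"array","items":{"type":"number"}}}},"required":["targets"]}

```bash
mkdir -p pics
cat > h.py <<'E'
import numpy as np,cv2
from cell import env
from scipy.spatial.transform import Rotation as R
def shot(name,fn=None):
    s=env.state(); c=env.read_camera(name); f=c["frame"]
    if fn: cv2.imwrite("pics/"+fn,f[:,:,::-1])
    if "world_from_camera" in c: T=np.array(c["world_from_camera"])
    else:
        W=np.eye(4); W[:3,:3]=R.from_euler("xyz",s["tcp_rot"]).as_matrix(); W[:3,3]=s["eef_pos"]
        T=W@np.array(c["hand_eye"])
    return f,c,T
def ray(c,T,p,z):
    f=210/np.tan(np.radians(c["vertical_fov"])/2)
    d=T[:3,:3]@np.array([(p[0]-c["cx"])/f,(p[1]-c["cy"])/f,1]); o=T[:3,3]
    return o+d*(z-o[2])/d[2]
def proj(c,T,P):
    f=210/np.tan(np.radians(c["vertical_fov"])/2)
    q=T[:3,:3].T@(np.array(P)-T[:3,3]); return q[:2]/q[2]*f+[c["cx"],c["cy"]]
E
python3 - <<'E'
from h import *
s=env.state();print(s)
a=[]
for n in("scene","side","wrist"):
    f,c,T=shot(n); a.append(f); print(n,T.round(2).tolist(),c["vertical_fov"],c["cx"],c["cy"])
cv2.imwrite("pics/s.png",a[0][:,:,::-1]);cv2.imwrite("pics/w.png",a[2][:,:,::-1])
E
```

```text
{'t': 0.0, 'joints': array([-1.05596013e-01,  4.91564292e-01,  1.55949386e+00, -9.28401034e-06,
        1.09167261e+00, -1.05577672e-01]), 'qvel': array([-1.72697970e-04, -2.88138645e-04, -3.61367163e-04,  7.89430594e-05,
        7.68871215e-04, -1.32336439e-03]), 'tau': array([-9.52334158e-04, -6.12640929e+01, -2.58175153e+01,  6.92750537e-02,
        4.83079045e-02, -1.38641695e-05]), 'eef_pos': array([6.24741126e+02, 5.04010086e-02, 2.14043512e+02]), 'tcp_rot': array([-3.14046002e+00, -1.11747634e-04,  1.57078221e+00]), 'ft_force': array([-0.5649689 ,  0.48509553, -0.36417129]), 'moment': array([ 0.05070481,  0.01039253, -0.00572578]), 'grip_force': 0.0, 'opening': 1.0031012568100137}
scene [[0.45, -0.47, 0.76, -451.09], [-0.89, -0.22, 0.39, -453.4], [-0.02, -0.86, -0.51, 691.63], [0.0, 0.0, 0.0, 1.0]] 42.00766510850229 286.9270623417122 211.29703008917036
side [[1.0, -0.02, 0.04, 498.99], [-0.04, -0.58, 0.81, -819.1], [0.01, -0.81, -0.58, 662.03], [0.0, 0.0, 0.0, 1.0]] 50.85010513716806 272.4325719557667 209.07318412214778
wrist [[1.0, 0.0, -0.0, 625.08], [-0.0, -0.97, -0.25, 70.33], [-0.0, 0.25, -0.97, 384.23], [0.0, 0.0, 0.0, 1.0]] 70.80952062792106 277.6777045300467 208.0717470001401
```

View pics/s.png

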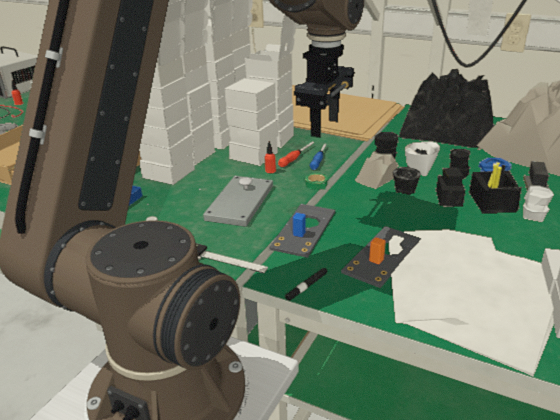

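View pics/w.png

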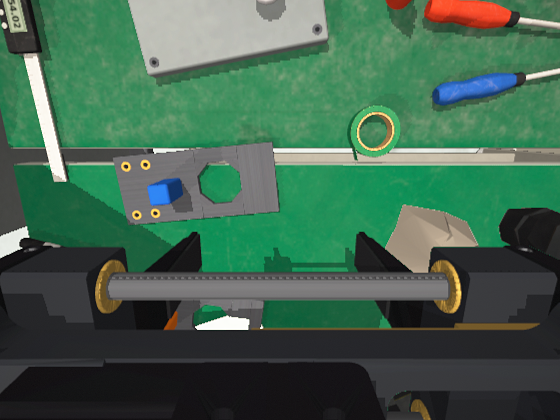

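Scene: fixture about (238,200), blue plate about (305,228), orange plate about (380,253). The wrist view shows the blue plate and part of the fixture. The orange plate is partly hidden at (220,315). Next I localise coarsely from the scene and side cameras.

```bash
cat >> h.py <<'E'
def mask(f,k):
    h=cv2.cvtColor(f,cv2.COLOR_RGB2HSV)
    lo,hi={"o":((5,170,90),(16,255,255)),"b":((105,150,60),(122,255,255))}[k]
    return cv2.inRange(h,lo,hi)
def blobs(m,n=3,amin=60):
    k,l,st,ce=cv2.connectedComponentsWithStats(m)
    return [(st[i,4],st[i,:4].tolist(),ce[i].round(1).tolist()) for i in sorted(range(1,k),key=lambda i:-st[i,4])[:n] if st[i,4]>amin]
E
python3 - <<'E'
from h import *
for n in("scene","side"):
    f,c,T=shot(n)
    if n=="side": cv2.imwrite("pics/side.png",f[:,:,::-1])
    for k in "ob":
        for b in blobs(mask(f,k)): print(n,k,b,ray(c,T,b[2],35).round(0))
    if n=="scene":
        for p in [(234,177),(272,187),(247,222),(206,213),(246,181)]: print(p,ray(c,T,p,20).round(0))
E
```

```text
scene o (np.int32(330), [369, 238, 16, 26], [376.8, 250.4]) [ 464. -192.   35.]
scene o (np.int32(131), [265, 154, 11, 19], [269.5, 163.0]) [739. 209.  35.]
scene o (np.int32(122), [278, 151, 21, 16], [287.9, 157.9]) [789. 177.  35.]
scene b (np.int32(260), [293, 213, 12, 24], [298.6, 224.4]) [487.  -0.  35.]
scene b (np.int32(185), [480, 158, 30, 13], [492.3, 163.7]) [ 985. -342.   35.]
scene b (np.int32(125), [130, 186, 12, 18], [135.1, 194.0]) [443. 431.  35.]
(234, 177) [650. 270.  20.]
(272, 187) [643. 151.  20.]
(247, 222) [467. 123.  20.]
(206, 213) [461. 233.  20.]
(246, 181) [644. 229.  20.]
side o (np.int32(302), [235, 269, 13, 25], [240.9, 281.0]) [ 467. -191.   35.]
side b (np.int32(1737), [502, 318, 56, 45], [528.8, 341.4]) [ 964. -355.   35.]
side b (np.int32(592), [203, 125, 49, 20], [226.6, 136.0]) [412. 448.  35.]
side b (np.int32(222), [376, 194, 33, 11], [391.7, 198.7]) [841.  84.  35.]
```

View pics/side.png

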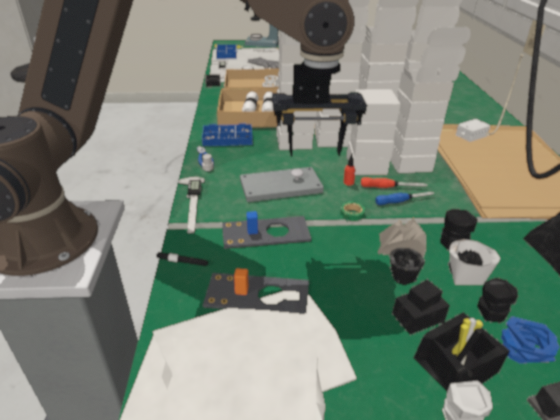

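Side view: orange post at (241,281), blue at (252,222), fixture at (282,184). The bricks stand beyond x of about 700. I move so the wrist camera sees the fixture.

{"op": "arm_command", "data": {
  "targets": [
    [100,-80,0,0,1],
    [100,-80,0,0,1],
    [100,-80,0,0,1],
    [100,-80,0,0,1]
  ]
}}

```text
t: 0.65
eef_pos: [543.0, 102.3, 215.0]
tcp_rot: [-3.141, -0.0, 1.574]
ft_force: [0.8, -0.2, 0.1]
opening: 1.001
grip_force: 0.0
```

Run:
```python
from h import *
f,c,T=shot("wrist","w2.png")
np.savez("w2.npz",f=f,T=T); print(env.state()["eef_pos"])
```

```text
[544.44841798 101.0913161  215.07331459]
```

View pics/w2.png

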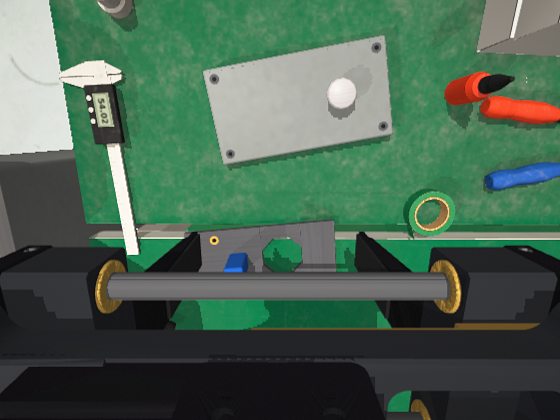

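The wrist view shows the whole fixture: stud head at (342,93), screws at (214,79), (376,48), (383,126) and (230,154).

Run:
```python
from h import *
d=np.load("w2.npz"); T=d["T"]; c=env.read_camera("wrist")
P=[ray(c,T,p,20) for p in [(214,79),(376,48),(383,126),(230,154)]]
g=cv2.cvtColor(d["f"],cv2.COLOR_RGB2GRAY)
m=np.zeros_like(g); m[70:118,318:365]=(g[70:118,318:365]>185)*255
b=blobs(m)[0]; print(b)
for p in P: print(p.round(1))
print("stud",ray(c,T,b[2],44).round(1))
P=np.array(P); a=P[1]+P[2]-P[0]-P[3]; print("yaw",np.degrees(np.arctan2(a[1],a[0])),np.linalg.norm(a)/2)
u=a[:2]/np.linalg.norm(a[:2]); print("stud from centre", P.mean(0)[:2]+45*u)
```

```text
(np.int32(680), [327, 77, 29, 31], [341.3, 92.3])
[469.3 231.1  20. ]
[652.4 263.7  20. ]
[667.9 179.6  20. ]
[484.5 146.2  20. ]
stud [611.3 214.2  44. ]
yaw 10.209205061846571 186.17535733723858
stud from centre [612.79526856 213.11630076]
```

{"op": "arm_command", "data": {
  "targets": [
    [-350,-75,0,0,1],
    [-350,-75,0,0,1],
    [-350,-75,0,0,1],
    [-350,-75,0,0,1],
    [-350,-75,0,0,1]
  ]
}}

```text
t: 1.25
eef_pos: [492.3, -147.6, 214.6]
tcp_rot: [3.141, 0.0, 1.57]
ft_force: [1.5, 0.1, -0.1]
opening: 1.003
grip_force: 0.0
```

{"op": "arm_command", "data": {
  "targets": [
    [-140,-25,0,0,1],
    [-140,-25,0,0,1],
    [-140,-25,0,0,1],
    [-140,-25,0,0,1],
    [-140,-25,0,0,1]
  ]
}}

```text
t: 1.75
eef_pos: [467.1, -286.2, 214.2]
tcp_rot: [-3.141, -0.0, 1.568]
ft_force: [0.5, 0.2, -0.7]
opening: 0.998
grip_force: 0.0
```

Run:
```python
from h import *
f,c,T=shot("wrist","w3.png")
np.savez("w3.npz",f=f,T=T); print(env.state()["eef_pos"])
```

```text
[ 467.38965763 -285.09013915  214.32067088]
```

View pics/w3.png

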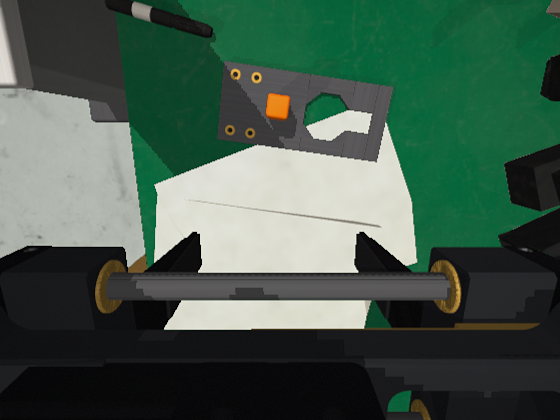

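The orange post top is at about (278,106). Plate corners are at about (222,62), (391,86), (377,161) and (218,138), and the slot points right.

Run:
```python
from h import *
d=np.load("w3.npz"); T=d["T"]; c=env.read_camera("wrist")
P=np.array([ray(c,T,p,8) for p in [(222,62),(391,86),(377,161),(218,138)]]); print(P.round(1))
for i,j in((0,1),(3,2),(3,0),(2,1)):
    a=P[j]-P[i]; print(np.degrees(np.arctan2(a[1],a[0])).round(1),np.linalg.norm(a).round(0))
b=blobs(mask(d["f"],"o"))[0]; print(b,ray(c,T,b[2],55).round(1), ray(c,T,b[2],50).round(1))
```

```text
[[ 402.4 -136.8    8. ]
 [ 601.9 -163.7    8. ]
 [ 592.3 -252.1    8. ]
 [ 393.  -223.1    8. ]]
-7.7 201.0
-8.3 201.0
83.8 87.0
83.8 89.0
(np.int32(553), [266, 93, 24, 28], [277.3, 106.4]) [ 466.8 -189.9   55. ] [ 466.8 -189.5   50. ]
```

{"op": "arm_command", "data": {
  "targets": [
    [95,-1,50,7.5,1],
    [95,-1,100,7.5,1],
    [95,-1,110,7.5,1],
    [95,-1,110,7.5,1]
  ]
}}

```text
t: 2.25
eef_pos: [464.6, -185.2, 100.9]
tcp_rot: [-3.134, -0.003, 1.444]
ft_force: [-0.3, -0.5, 0.5]
opening: 0.999
grip_force: 0.0
```

Run:
```python
from h import *
s=env.state(); print(s["eef_pos"],np.degrees(s["tcp_rot"]))
d=np.array([466.5,-189.7,16])-s["eef_pos"]
print(R.from_euler("xyz",s["tcp_rot"]).as_matrix().T@d)
```

```text
[ 464.58073048 -185.24499001  100.92394254] [-179.58296833   -0.18066247   82.71701092]
[-4.44351866  3.08650281 84.89013705]
```

{"op": "arm_command", "data": {
  "targets": [
    [-3,2,45,0,1],
    [-3,2,84,0,1],
    [-3,2,84,0,1],
    [-3,2,84,0,0.1],
    [-3,2,84,0,0.1]
  ]
}}

```text
t: 2.75
eef_pos: [469.3, -193.2, 22.8]
tcp_rot: [3.139, 0.001, 1.44]
ft_force: [0.3, -0.7, 0.5]
opening: 0.883
grip_force: 0.0
```

{"op": "arm_command", "data": {
  "targets": [
    [0,0,0,0,0.1],
    [0,0,0,0,0.1],
    [0,0,0,0,0.1],
    [0,0,0,0,0.1]
  ]
}}

```text
t: 3.15
eef_pos: [468.3, -192.7, 21.1]
tcp_rot: [3.141, 0.0, 1.44]
ft_force: [-0.4, 0.4, 0.1]
opening: 0.552
grip_force: 0.0
```

{"op": "arm_command", "data": {
  "targets": [
    [2,-1,4,0,0.1],
    [2,-1,4,0,0.1],
    [2,-1,4,0,0.1],
    [2,-1,4,0,0.1],
    [2,-1,4,0,0.1]
  ]
}}

```text
t: 3.65
eef_pos: [467.5, -190.5, 16.5]
tcp_rot: [-3.141, -0.0, 1.44]
ft_force: [-0.0, 0.8, -2.3]
opening: 0.251
grip_force: 30.0
```

{"op": "arm_command", "data": {
  "targets": [
    [0,0,0,0,0.1],
    [0,0,0,0,0.1],
    [0,0,0,0,0.1]
  ]
}}

```text
t: 3.95
eef_pos: [467.4, -190.5, 16.6]
tcp_rot: [-3.141, -0.0, 1.44]
ft_force: [0.4, 0.3, -3.0]
opening: 0.255
grip_force: 29.9
```

{"op": "arm_command", "data": {
  "targets": [
    [0,0,-20,0,0.1],
    [0,0,-60,0,0.1],
    [0,0,-100,0,0.1],
    [0,0,-110,0,0.1],
    [0,0,-110,0,0.1]
  ]
}}

```text
t: 4.45
eef_pos: [467.9, -190.8, 127.6]
tcp_rot: [3.139, 0.001, 1.44]
ft_force: [-0.5, -0.1, -4.1]
opening: 0.254
grip_force: 29.9
```

```bash
cat > go.py <<'E'
from h import *
import sys
x,y,z,yaw=map(float,sys.argv[1:5])
s=env.state(); M=R.from_euler("xyz",s["tcp_rot"]).as_matrix()
print(s["eef_pos"].round(1),np.degrees(s["tcp_rot"]).round(2),s["ft_force"].round(1))
print("shift",(M.T@(np.array([x,y,z])-s["eef_pos"])).round(1),"turn",round(np.degrees(s["tcp_rot"][2])-yaw,2))
E
python3 go.py 553 203 126 100.2
```

```text
[ 467.9 -190.8  127.6] [1.7985e+02 6.0000e-02 8.2500e+01] [-0.5 -0.1 -4.1]
shift [401.5  33.    1.3] turn -17.7
```

{"op": "arm_command", "data": {
  "targets": [
    [40,3,0,-2,0.1],
    [85,7,0,-4,0.1],
    [130,11,0,-6,0.1],
    [175,14,0,-8,0.1],
    [220,18,0,-10,0.1]
  ]
}}

```text
t: 4.95
eef_pos: [513.3, 27.0, 124.5]
tcp_rot: [-3.139, -0.0, 1.616]
ft_force: [0.5, -0.9, -4.0]
opening: 0.249
grip_force: 29.9
```

```bash
python3 go.py 553 203 126 100.2
```

```text
[513.3  27.  124.5] [-1.7982e+02 -2.0000e-02  9.2570e+01] [ 0.5 -0.9 -4. ]
shift [174.   47.6  -1.6] turn -7.63
```

{"op": "arm_command", "data": {
  "targets": [
    [45,12,0,-2,0.1],
    [90,24,0,-4,0.1],
    [135,36,0,-6,0.1],
    [174,48,0,-7.6,0.1],
    [174,48,0,-7.6,0.1]
  ]
}}

```text
t: 5.45
eef_pos: [554.3, 205.1, 124.0]
tcp_rot: [-3.14, -0.0, 1.752]
ft_force: [0.3, -0.8, -2.7]
opening: 0.249
grip_force: 30.0
```

{"op": "arm_command", "data": {
  "targets": [
    [0,0,0,0,0.1],
    [0,0,0,0,0.1]
  ]
}}

```text
t: 5.65
eef_pos: [553.7, 200.3, 125.1]
tcp_rot: [-3.139, 0.0, 1.746]
ft_force: [0.3, -0.1, -2.8]
opening: 0.249
grip_force: 30.0
```

```bash
python3 go.py 553 203 126 100.2
python3 - <<'E'
from h import *
f,c,T=shot("wrist","w4.png")
g,c2,T2=shot("side"); np.savez("w4.npz",f=f,T=T,g=g,T2=T2)
cv2.imwrite("pics/w4.png",np.hstack([f[:,:,::-1][:, 100:460],cv2.resize(g[100:250,200:350,::-1],(420,420),interpolation=cv2.INTER_CUBIC)]))
E
```

```text
[553.7 200.3 125.1] [-1.7985e+02  2.0000e-02  1.0006e+02] [ 0.3 -0.1 -2.8]
shift [ 2.8 -0.2 -0.9] turn -0.14
```

View pics/w4.png

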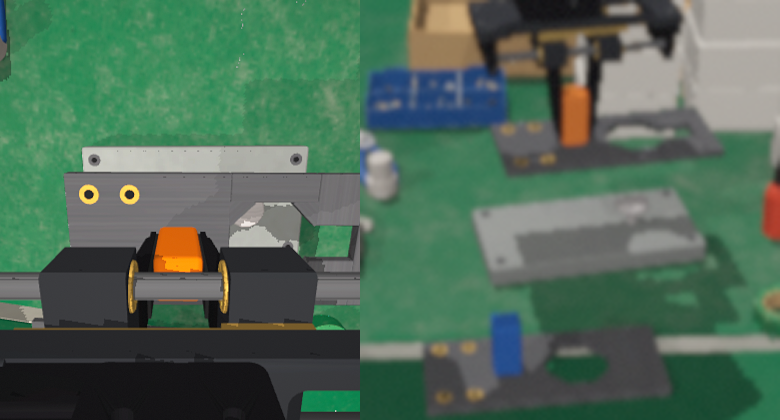

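Wrist view: the plate edge (row 173) is parallel to the fixture edge (row 148), and the octagon's top edge is at row 203 and its left corner at column 329 in the full frame. The side view shows the plate level over the fixture. I check both in numbers.

Run:
```python
from h import *
d=np.load("w4.npz"); T=d["T"]; c=env.read_camera("wrist"); zt=116.6
e=np.radians(10.2); F=np.array([[np.cos(e),np.sin(e)],[-np.sin(e),np.cos(e)]])
S=np.array([612,213.5])
for n,p,z in [("plate TL",(165,173),zt),("plate edge R",(459,173),zt),("oct top L",(347,203),zt),("oct top R",(385,203),zt),("oct left",(329,225),zt),
  ("slot end top",(453,226),zt),("fix screwL",(194,160),20),("fix screwR",(396,159),20),("fix TL",(183,148),20),("fix TR",(407,147),20)]:
    print(n,(F@(ray(c,T,p,z)[:2]-S)).round(1))
s=env.state();print("tcp",F@(s["eef_pos"][:2]-S))
```

```text
plate TL [-128.    43.6]
plate edge R [49.9 43.1]
oct top L [-16.7  24.6]
oct top R [ 6.9 24.6]
oct left [-27.3  10.3]
slot end top [51.2  9.5]
fix screwL [-137.4   42.5]
fix screwR [49. 43.]
fix TL [-146.6   53.4]
fix TR [57.9 53.8]
tcp [-59.15908008  -3.04850286]
```

{"op": "arm_command", "data": {
  "targets": [
    [2,-1,30,0,0.1],
    [2,-1,50,0,0.1],
    [2,-1,60,0,0.1],
    [2,-1,70,0,0.1],
    [2,-1,76,0,0.1]
  ]
}}

```text
t: 6.3
eef_pos: [553.3, 202.6, 50.3]
tcp_rot: [3.141, 0.0, 1.747]
ft_force: [0.4, 0.1, -3.9]
opening: 0.25
grip_force: 30.0
```

{"op": "arm_command", "data": {
  "targets": [
    [0,0,2,0,0.1],
    [0,0,4,0,0.1],
    [0,0,6,0,0.1],
    [0,0,8,0,0.1]
  ]
}}

```text
t: 6.7
eef_pos: [553.3, 203.0, 42.9]
tcp_rot: [3.141, -0.0, 1.747]
ft_force: [-0.7, -0.6, -2.3]
opening: 0.252
grip_force: 30.0
```

```bash
python3 go.py 553 203 36.5 100.2
```

```text
[553.3 203.   42.9] [179.95  -0.   100.1 ] [-0.7 -0.6 -2.3]
shift [ 0.  -0.3  6.4] turn -0.1
```

{"op": "arm_command", "data": {
  "targets": [
    [0,0,2,0,0.1],
    [0,0,4,0,0.1],
    [0,0,6,0,0.1],
    [0,0,6,0,0.1]
  ]
}}

```text
t: 7.1
eef_pos: [553.1, 203.0, 36.5]
tcp_rot: [3.142, 0.0, 1.747]
ft_force: [0.4, -0.0, -2.9]
opening: 0.251
grip_force: 30.0
```

{"op": "arm_command", "data": {
  "targets": [
    [0,0,0.5,0,0.1],
    [0,0,0.5,0,0.1]
  ]
}}

```text
t: 7.3
eef_pos: [553.1, 202.9, 36.5]
tcp_rot: [3.141, 0.0, 1.747]
ft_force: [-1.6, -1.1, 4.0]
opening: 0.254
grip_force: 30.0
```

Contact is made flat on the base. Now I slide.

{"op": "arm_command", "data": {
  "targets": [
    [0,-6,0,0,0.1],
    [0,-14,0,0,0.1],
    [0,-22,0,0,0.1],
    [0,-28,0,0,0.1],
    [0,-28,0,0,0.1]
  ]
}}

```text
t: 7.8
eef_pos: [524.3, 197.8, 36.5]
tcp_rot: [-3.141, 0.0, 1.747]
ft_force: [-3.4, -0.3, 8.8]
opening: 0.254
grip_force: 30.0
```

```bash
python3 go.py 503.7 194 36.5 100.2
```

```text
[524.3 197.8  36.5] [-179.94    0.    100.11] [-3.4 -0.3  8.8]
shift [ -0.2 -20.9  -0. ] turn -0.09
```

{"op": "arm_command", "data": {
  "targets": [
    [0,-6,0,0,0.1],
    [0,-12,0,0,0.1],
    [0,-17,0,0,0.1],
    [0,-19,0,0,0.1],
    [0,-19,0,0,0.1]
  ]
}}

```text
t: 8.3
eef_pos: [506.6, 194.7, 36.5]
tcp_rot: [3.141, -0.0, 1.747]
ft_force: [2.4, 0.0, 6.7]
opening: 0.249
grip_force: 30.0
```

{"op": "arm_command", "data": {
  "targets": [
    [0,-2,0,0,0.1],
    [0,-2,0,0,0.1]
  ]
}}

```text
t: 8.5
eef_pos: [505.1, 194.4, 36.5]
tcp_rot: [3.14, -0.0, 1.747]
ft_force: [4.8, 1.3, 6.5]
opening: 0.253
grip_force: 30.0
```

```bash
python3 go.py 503.7 194 36.5 100.2
```

```text
[505.1 194.4  36.5] [179.91  -0.   100.1 ] [4.8 1.3 6.5]
shift [-0.2 -1.5  0. ] turn -0.1
```

{"op": "arm_command", "data": {
  "targets": [
    [0,-2,0,0,0.1],
    [0,-3,0,0,0.1]
  ]
}}

```text
t: 8.7
eef_pos: [504.2, 194.3, 36.7]
tcp_rot: [3.136, -0.0, 1.747]
ft_force: [15.9, 3.4, -0.8]
opening: 0.251
grip_force: 30.0
```

Firm stop at 16 N, so the plate is home. I relax the push and release.

{"op": "arm_command", "data": {
  "targets": [
    [0,2,0,0,0.1],
    [0,2,0,0,1],
    [0,2,0,0,1],
    [0,2,0,0,1],
    [0,2,0,0,1]
  ]
}}

```text
t: 9.2
eef_pos: [503.3, 194.1, 35.9]
tcp_rot: [-3.141, 0.0, 1.747]
ft_force: [-0.5, -1.0, 0.4]
opening: 0.532
grip_force: 0.0
```

{"op": "arm_command", "data": {
  "targets": [
    [0,0,0,0,1],
    [0,0,0,0,1],
    [0,0,0,0,1],
    [0,0,0,0,1]
  ]
}}

```text
t: 9.6
eef_pos: [503.9, 194.2, 36.1]
tcp_rot: [3.141, 0.0, 1.747]
ft_force: [-0.1, -0.6, 0.5]
opening: 0.866
grip_force: 0.0
```

{"op": "arm_command", "data": {
  "targets": [
    [0,0,-20,0,1],
    [0,0,-60,0,1],
    [0,0,-100,0,1],
    [0,0,-140,0,1],
    [0,0,-170,0,1]
  ]
}}

```text
t: 10.1
eef_pos: [504.0, 194.2, 208.7]
tcp_rot: [3.14, -0.0, 1.747]
ft_force: [0.2, -0.5, -1.1]
opening: 1.002
grip_force: 0.0
```

{"op": "arm_command", "data": {
  "targets": [
    [-70,0,0,0,1],
    [-70,0,0,0,1],
    [-70,0,0,0,1]
  ]
}}

```text
t: 10.4
eef_pos: [516.4, 123.4, 206.4]
tcp_rot: [3.141, 0.0, 1.745]
ft_force: [1.5, 0.2, -0.6]
opening: 1.002
grip_force: 0.0
```

Run:
```python
from h import *
s=env.state(); print(s["t"],s["eef_pos"],s["opening"])
f,c,T=shot("wrist"); g,_,_=shot("side")
cv2.imwrite("pics/w5.png",np.hstack([f[:,:,::-1][:, 100:460],cv2.resize(g[100:250,200:350,::-1],(420,420),interpolation=cv2.INTER_CUBIC)]))
b=blobs(mask(f,"o"))[:2]; print([(x,ray(c,T,x[2],75).round(1)) for x in b])
```

```text
10.4 [516.44373656 123.35896526 206.44713406] 1.0015307727608562
[((np.int32(713), [511, 157, 49, 29], [536.4, 170.4]), array([770.8, 200.5,  75. ])), ((np.int32(251), [484, 134, 39, 23], [506.2, 141.9]), array([730.2, 222.2,  75. ]))]
```

View pics/w5.png

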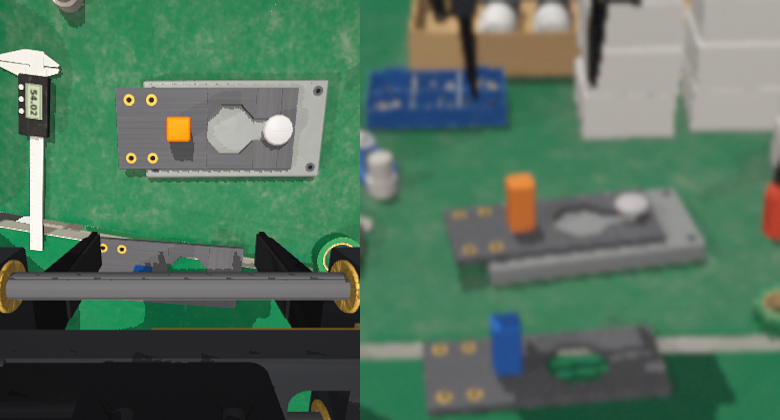

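The wrist view shows the plate flat on the base with the stud head at (278,130) over the closed end of the slot. The blue plate looks unmoved and the arm is clear.

```bash
python3 -c "
from cell import env
print(env.job_done())"
```

```text
the job is handed in; nothing more can be done
None
```

I mounted the keyhole plate on the fixture and slid it home under the stud head, where it came to a firm stop; I released it, left the blue plate alone, and handed the job in at about 10.5 s, with no verdict returned.

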